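Lay the angle bracket on its face against the bench stop

ROBOT

A 6-joint arm with a two-finger parallel gripper is mounted at the origin on the work surface. World frame = base frame: x ahead of the robot, y to its left, z up, the work surface at z = 0. Lengths are in m, angles in degrees, forces in N, time in s.
With the tool pointing down it reaches from about 0.325 to 0.85 m from the base axis. Payload 15.5 kg.
Tool frame: the origin (TCP) lies midway between the tips of the shut fingers; the grasp point (between the pads) lies 19 mm behind it; y points along the fingers, x is the direction in which the jaws open and shut, and the axes are right-handed (so a half turn about y gives the same grasp; the last joint's range is limited). The gripper opens to 91 mm and grips with 3 to 60 N. Pads are 32 mm wide; open, the fingers measure 118 mm over their backs; the gripper's body (76 mm by 178 mm) begins 60 mm behind the grasp point.
Start: joints at [66.95, 28.281, 77.091, -0, 74.628, -5.472], TCP at [0.189, 0.596, 0.214] pointing down, gripper open.
Joint ranges: [-166.48, 166.48], [-47.26, 123.95], [12.59, 153.08], [-70.14, 250.14], [6.76, 159.57], [-176.63, 176.63]. Speed limits (degrees/s): [108.29, 108.29, 147.25, 172.46, 172.46, 172.46].

INTERFACE

Orientations are given as a 3x3 rotation matrix whose columns are the frame's x, y, z axes.
In Python, from bench import ctrl gives the robot as it stands. The module is installed in compiled form; this text tells all that it offers. Calls block until the motion is done:
- ctrl.goto(position, orientation): joint-space move of the TCP to a pose.
- ctrl.move_l(position, vel=0.15, ori=None, contact_N=None): straight line of the TCP; ori=None keeps the orientation; vel is the mean speed in m/s. With contact_N (N) it stops when the force on the tool has changed by that much, and returns True; else False.
- ctrl.movej(angles): joint-space move.
- ctrl.command_gripper(opening): opening from 0.0 (shut) to 1.0 (fully open); the grip force is fixed at half the most; returns when the fingers have stopped.
- ctrl.sleep(seconds).
- ctrl.ik(position, orientation): joint angles nearest the present ones, or None.
- ctrl.read_camera(name): name is "side" or "top"; returns the picture (480x640x3 uint8, blue, green, red); there is no depth.
- ctrl.camera_params(name): a dict with "fx", "fy", "cx", "cy" (pixels), "pose" (4x4, takes a point from camera to world coordinates). Camera axes: x right, y up, looking along -z (the intrinsics and any distortion apply to the point x, -y, -z); pixel columns grow to the right and rows downward; lengths in m; the calibration is good to about 2 mm. A picture is of the moment at which its call begins. camera_params takes no time and is no camera call.
A pose or a line that the arm cannot do raises ctrl.MotionError and nothing moves.
- ctrl.sign_off(): hands the job in, once; it reports no verdict.
Readings, each from a call of its own:
- ctrl.current_t(): time.
- ctrl.current_q(): joint angles.
- ctrl.current_dq(): joint speeds.
- ctrl.current_effort(): joint torques, N m.
- ctrl.current_tool_pos(): TCP position.
- ctrl.current_eef_rot(): TCP orientation.
- ctrl.current_contact_force(): force on the tool from outside, world axes, zero at the start.
- ctrl.current_wrist_torque(): the same for the moment, N m.
- ctrl.current_grip_width(): opening from 0.0 (shut) to 1.0 (fully open).
Only numpy, scipy, OpenCV 4.12 (cv2) and the standard library are available. Lean on these libraries where they do the work, as an engineer would, in place of code of your own. Each camera call takes 0.05 s, during which the arm holds its last target.

TASK

Using fingertips only, slide the standing angle bracket up against the two-lug stop, then tip it forward over its front edge so that its tall plate comes down between the lugs and lies flat on the bench, with the foot standing up against the lugs. Let it down gently, checking its fall all the way and never letting it drop; do not lift or carry it, and leave the switch, the motor and the screwdriver where they are.

Things in the scene. Friction and masses are not known exactly. Their poses are not given: they have to be found in the camera images.
- bracket: Plain aluminium L bracket, loose, 0.3 to 0.54 kg, standing. Foot plate 80 (x) x 120 (y) x 8 mm; tall plate 6 mm thick, 44 mm wide, rising from the middle of the foot's front edge to 160 mm above the bench, front face flush with that edge. Origin: middle of the foot's lower front edge. +x forward, the way it is tipped; the foot runs back to x = -80 mm; y along the front edge; +z up the tall plate.
- corner (a point): Middle of the bracket's inside corner (x = -6, z = 8 mm), where the back of the tall plate meets the upper side of the foot; bracket's axes. Fingers pointing down here, slightly spread one behind the other, can push the tall plate forward and, past balance, hold back the foot's upper side about 40 mm out from the corner while it swings up to vertical.
- foot_rear (a point): Middle of the foot's rear edge, half-way up its 8 mm height; bracket's axes. Pushed here, low down, the bracket slides along the bench without tipping.
- com (a point): The bracket's centre of mass: 27 mm behind its front edge, 31 mm above its underside; bracket's axes. Tipped forward over the front edge it balances at about 41 degrees, then falls forward on its own.
- stop: Fixed stop: two steel lugs, each 34 mm wide, 18 mm high, at y = 38 to 72 and -72 to -38 mm (76 mm gap), flanges behind to x = 52 mm. Origin: on the bench, midway, in the plane of the stop faces, which look to -x where the bracket stands 30 to 70 mm off. +x: the way to tip, beyond the lugs; z up. Tipped against the faces, the bracket's origin is at x = -8 mm (its foot's upper side touches).
- switch: Bystander: black car window switch module, 75 by 45 by 36 mm, lying loose. Origin: centre of its underside.
- motor: Bystander: small motor standing on a black flange 56 by 44 mm, steel can 36 mm across, 81 mm high in all, loose. Origin: centre of its underside.
- driver: Bystander: screwdriver with a black handle, lying loose on the bench, about 200 mm long. Origin: near the middle of its length, on the bench; its x axis runs along it towards the blade.
Not all that is in view belongs to the job. What is meant by the bracket is not orange or purple, and is the smaller of those in its own colour.

How it is judged (in metres and radians):
On the way, in this order (a step that is already met when the one before it is completed fails the run):
1. the bracket, still standing, has its front edge against both lugs (x of bracket in the frame of stop above -0.006 m and angle between the x axis of bracket and the x axis of stop, either way round below 0.1 rad and angle between bracket's own z axis and vertical below 0.1 rad), for 0.1 s.
2. the bracket is tipped well past upright (angle between bracket's own x axis and vertical above 2.6 rad).
At the end, for the whole second after the job is handed in: The bracket lies at rest, front face flat on the bench (within 5 degrees) between the lugs, along the stop's +x within 0.15 rad; its origin is 0 to 25 mm to the -x side of the stop's origin (8 mm when touching) and within 25 mm of the middle (angle between bracket's own x axis and vertical above 3.05 rad and x of bracket in the frame of stop between -0.025 and 0 m and y of bracket in the frame of stop between -0.025 and 0.025 m and angle between the z axis of bracket and the x axis of stop, either way round below 0.15 rad and height (world z) of bracket below 0.006 m and angular speed of bracket below 0.1 rad/s and linear speed of bracket below 0.02 m/s).
It fails at once if the bracket falls or is thrown over: it turns faster than 3 rad/s (angular speed of bracket above 3 rad/s).
It fails at once if the bracket is lifted: its front edge leaves the bench by more than 15 mm (height (world z) of bracket above 0.015 m).
It fails at once if the switch is disturbed (20 mm) (distance of switch from where it was at the start of the episode above 0.02 m).
It fails at once if the motor is disturbed (20 mm) or tipped (distance of motor from where it was at the start of the episode above 0.02 m or angle between motor's own z axis and vertical above 0.4 rad).
It fails at once if the screwdriver is disturbed (20 mm) (distance of driver from where it was at the start of the episode above 0.02 m).
It also fails if it takes over 61 s, if anything falls off the work surface, if the arm or the gripper's body presses on something with over 40 N, if the wrist force passes 120 N, or if a joint passes its speed limit or range.

## Working session

There is one attempt and no reset: what is moved stays moved. The work goes in short steps, each a Python script; the robot and the scene stay as the last script left them, time stands still between calls to the robot, and variables do not carry over. Pictures are saved under pics/ and viewed, and the job is handed in when it is done.

```bash
mkdir -p pics; ls; python3 - <<'E'
from bench import ctrl
import cv2
for n in("side","top"):
    cv2.imwrite(f"pics/{n}0.png",ctrl.read_camera(n)); p=ctrl.camera_params(n); print(n,p)
print(ctrl.current_t(),ctrl.current_eef_rot())
E
```

```text
pics
side {'fx': 601.6075614055873, 'fy': 601.6075614055873, 'cx': 316.97190227489364, 'cy': 243.59653349238837, 'pose': array([[-0.97648901,  0.16393342, -0.13998231,  0.45972328],
       [-0.21538244, -0.71507997,  0.66503461,  0.71918712],
       [ 0.00892285,  0.67954872,  0.73357612,  0.99487685],
       [ 0.        ,  0.        ,  0.        ,  1.        ]])}
top {'fx': 448.9847073887621, 'fy': 448.9847073887621, 'cx': 316.2730161934934, 'cy': 227.46862199739584, 'pose': array([[ 0.01142391,  0.99093491, -0.13385622,  0.51797957],
       [-0.99889022,  0.01742633,  0.04375684, -0.09318699],
       [ 0.04569281,  0.1332078 ,  0.99003427,  0.91417113],
       [ 0.        ,  0.        ,  0.        ,  1.        ]])}
0.1 [[ 3.02002214e-01 -3.99300180e-04 -9.53307140e-01]
 [ 9.53306601e-01 -1.01679788e-03  3.02002469e-01]
 [-1.08991032e-03 -9.99999403e-01  7.35802844e-05]]
```

View pics/side0.png

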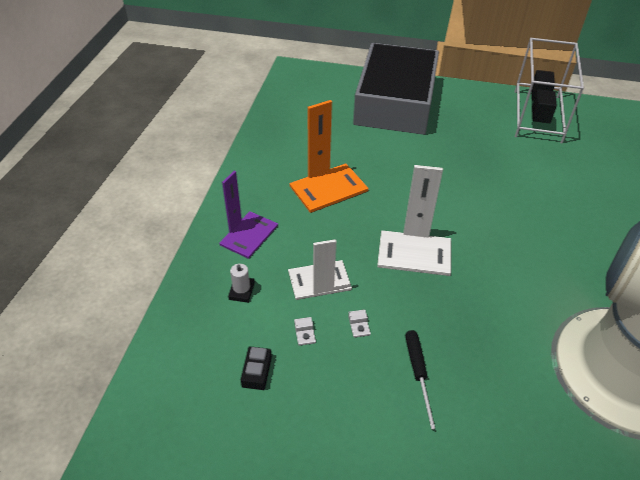

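View pics/top0.png

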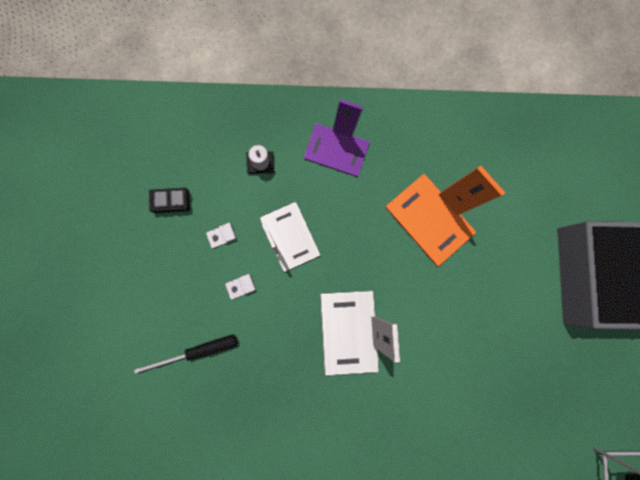

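```bash
python3 - <<'E'
import cv2
a=cv2.imread('pics/side0.png')[225:355,225:385]; b=cv2.imread('pics/top0.png')[190:310,190:340]
cv2.imwrite('pics/side_c.png',cv2.resize(a,None,fx=5,fy=4.6,interpolation=cv2.INTER_CUBIC) if 0 else cv2.resize(a,(800,650)[:2] if 0 else (720,585),interpolation=cv2.INTER_CUBIC))
cv2.imwrite('pics/top_c.png',cv2.resize(b,(750,600),interpolation=cv2.INTER_CUBIC))
E
```

```text
(no output)
```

View pics/side_c.png

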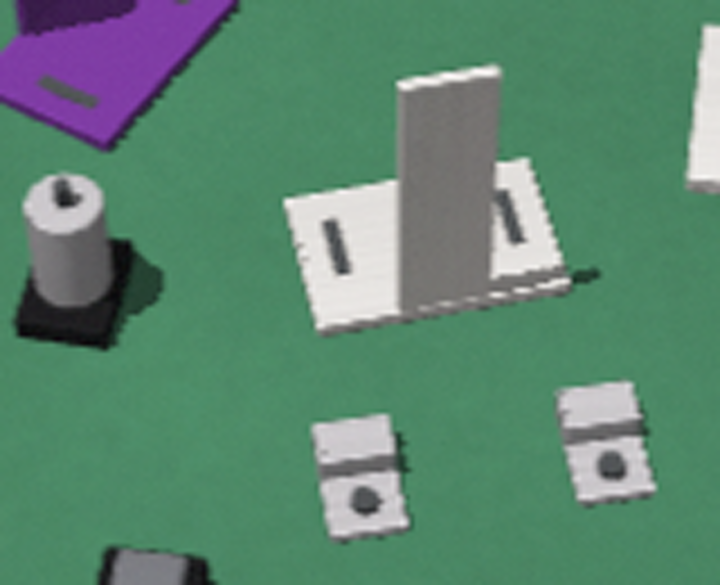

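View pics/top_c.png

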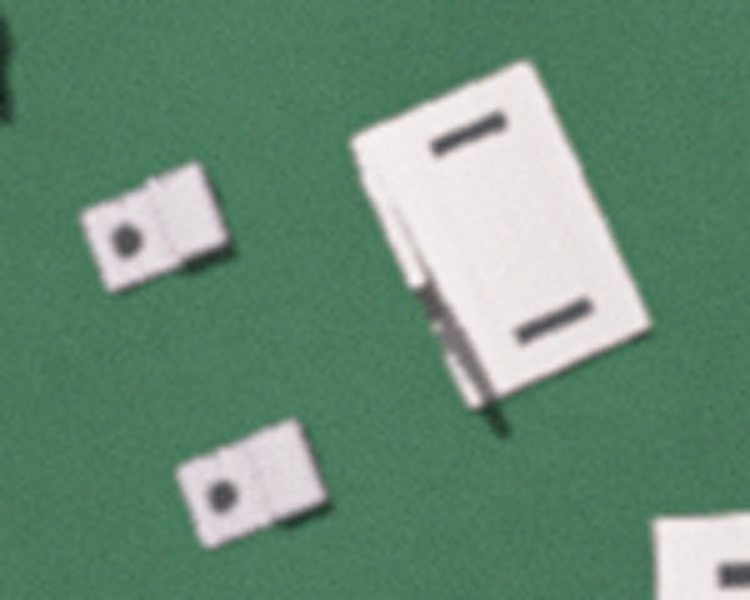

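```bash
cat >geo.py <<'E'
import numpy as np
from scipy.optimize import least_squares
def cams():
    from bench import ctrl
    return {n:ctrl.camera_params(n) for n in('side','top')}
def proj(c,P):
    T=np.linalg.inv(c['pose']); q=np.asarray(P)@T[:3,:3].T+T[:3,3]
    return np.stack([c['cx']+c['fx']*q[:,0]/-q[:,2], c['cy']+c['fy']*q[:,1]/q[:,2]],1)
def world(v,P):
    P=np.asarray(P,float);c,s=np.cos(v[2]),np.sin(v[2])
    return np.c_[v[0]+c*P[:,0]-s*P[:,1], v[1]+s*P[:,0]+c*P[:,1], P[:,2]]
def fit(C,obs,v0):
    def f(v): return np.concatenate([(proj(C[n],world(v,p))-u).ravel() for n,p,u in obs])
    r=least_squares(f,v0); return r.x, f(r.x).reshape(-1,2)
E
python3 - <<'E'
from geo import *
C=cams()
S=lambda a:np.array(a)/4.5+225
T=lambda a:np.array(a)/5.+190
k=1e-3
br=[('side',k*np.array([[0,-60,0],[0,60,0],[-80,-60,8],[-80,60,8],[0,-22,160],[0,22,160]]),S([[320,333],[568,291],[285,200],[528,158],[398,90],[498,78]])),
('top',k*np.array([[-80,-60,8],[-80,60,8],[0,60,8],[0,-22,160]]),T([[530,60],[652,325],[472,408],[352,150]]))]
st=[('side',k*np.array([[0,-72,18],[0,-38,18],[0,38,18],[0,72,18]]),S([[312,425],[388,415],[557,390],[632,382]])),
('top',k*np.array([[0,-72,18],[0,-38,18],[0,38,18],[0,72,18]]),T([[198,163],[228,240],[295,420],[326,497]]))]
for o,v0 in((br,[.6,0,2]),(st,[.6,.1,2])):
    v,r=fit(C,o,v0); print(v,np.degrees(v[2])); print(np.round(r,1).tolist())
    if o is br:b=v
    else:
        c,s=np.cos(v[2]),np.sin(v[2]);d=b[:2]-v[:2]
        print('bracket in stop',c*d[0]+s*d[1],-s*d[0]+c*d[1],np.degrees(b[2]-v[2]))
E
```

```text
[ 0.60560121 -0.04290675  2.00139479] 114.671474878828
[[-1.2, 0.6], [-0.3, 0.6], [-0.5, -1.1], [-0.4, -0.3], [-0.3, -0.5], [0.1, -1.3], [-0.2, -0.5], [-0.8, -0.0], [-1.2, -0.5], [1.0, 3.2]]
[0.57946593 0.01455225 1.96243227] 112.43908664097043
[[0.1, -0.7], [0.1, -0.8], [-0.1, -0.4], [-0.3, -0.9], [-0.6, -0.1], [-0.6, 0.3], [-0.5, -0.1], [-0.5, 0.6]]
bracket in stop -0.06308441113913443 -0.002224312767258249 2.2323882378575566
```

```bash
cat >>geo.py <<'E'
STOP=np.array([0.57946593,0.01455225,1.96243227]); BR=np.array([0.60560121,-0.04290675,2.00139479])
def unproj(c,u,z=0):
    d=np.array([(u[0]-c['cx'])/c['fx'],-(u[1]-c['cy'])/c['fy'],-1]); R=c['pose'][:3,:3];t=c['pose'][:3,3]
    d=R@d; return t+d*(z-t[2])/d[2]
def tostop(P):
    c,s=np.cos(STOP[2]),np.sin(STOP[2]);d=np.asarray(P)[:2]-STOP[:2]
    return np.array([c*d[0]+s*d[1],-s*d[0]+c*d[1]])
def rot(alpha,jaws='x',sgn=1):
    """tool axes; fingers point down, tilted by alpha (rad): positive = tip forward/top back. """
    c,s=np.cos(STOP[2]),np.sin(STOP[2]); X=np.array([c,s,0]);Y=np.array([-s,c,0]);Z=np.array([0,0,1.])
    y=-np.cos(alpha)*Z+np.sin(alpha)*X
    x=(np.cos(alpha)*X+np.sin(alpha)*Z) if jaws=='x' else Y
    x=x*sgn; return np.c_[x,y,np.cross(x,y)]
def W(x,y,z):
    p=world(STOP,[[x,y,z]])[0]; return p
E
python3 - <<'E'
from geo import *
from bench import ctrl
C=cams()
for n,u,z in[('motor base',(262,163),0),('motor top',(258,152),.08),('switch',(170,200),.03),('switchR',(189,212),.0),('drv handle',(236,340),.01),('tip',(136,372),0),('big white L',(322,293),0),('big white',(322,375),0),('purple',(305,158),0),('purple2',(358,175),0)]:
    p=unproj(C['top'],u,z); print(n,p.round(3),tostop(p).round(3))
for j in 'xy':
  for s in(1,-1):
    for (x,y,z) in[(-.16,0,.15),(-.16,0,.004),(-.04,0,.2),(-.02,0,.09),(0,0,.04),(.02,0,.05)]:
      for a in (0,.35,-.2):
        q=ctrl.ik(W(x,y,z),rot(a,j,s)); print(j,s,(x,y,z),a,None if q is None else np.round(q).tolist()) if a==0 or q is None else 0
E
```

```text
motor base [ 0.775 -0.019  0.   ] [-0.106 -0.168]
motor top [ 0.774 -0.017  0.08 ] [-0.104 -0.168]
switch [0.687 0.158 0.03 ] [ 0.091 -0.154]
switchR [0.669 0.127 0.   ] [ 0.069 -0.125]
drv handle [0.416 0.021 0.01 ] [0.069 0.149]
tip [0.353 0.213 0.   ] [0.27  0.134]
big white L [ 0.508 -0.147  0.   ] [-0.122  0.127]
big white [ 0.348 -0.148  0.   ] [-0.062  0.276]
purple [ 0.788 -0.108  0.   ] [-0.193 -0.146]
purple2 [ 0.754 -0.22   0.   ] [-0.283 -0.072]
x 1 (-0.16, 0, 0.15) 0 [-17.0, 34.0, 77.0, -0.0, 69.0, -129.0]
x 1 (-0.16, 0, 0.004) 0 [-17.0, 44.0, 83.0, -0.0, 53.0, -129.0]
x 1 (-0.04, 0, 0.2) 0 [-8.0, 27.0, 82.0, -0.0, 71.0, -120.0]
x 1 (-0.02, 0, 0.09) 0 [-6.0, 34.0, 90.0, -0.0, 56.0, -119.0]
x 1 (0, 0, 0.04) 0 [-4.0, 37.0, 93.0, -0.0, 50.0, -117.0]
x 1 (0.02, 0, 0.05) 0 [-3.0, 36.0, 94.0, -0.0, 50.0, -115.0]
x -1 (-0.16, 0, 0.15) 0 [-17.0, 34.0, 77.0, -0.0, 69.0, 51.0]
x -1 (-0.16, 0, 0.004) 0 [-17.0, 44.0, 83.0, -0.0, 53.0, 51.0]
x -1 (-0.04, 0, 0.2) 0 [-8.0, 27.0, 82.0, -0.0, 71.0, 60.0]
x -1 (-0.02, 0, 0.09) 0 [-6.0, 34.0, 90.0, -0.0, 56.0, 61.0]
x -1 (0, 0, 0.04) 0 [-4.0, 37.0, 93.0, -0.0, 50.0, 63.0]
x -1 (0.02, 0, 0.05) 0 [-3.0, 36.0, 94.0, -0.0, 50.0, 65.0]
y 1 (-0.16, 0, 0.15) 0 [-17.0, 34.0, 77.0, 0.0, 69.0, 141.0]
y 1 (-0.16, 0, 0.004) 0 [-17.0, 44.0, 83.0, -0.0, 53.0, 141.0]
y 1 (-0.04, 0, 0.2) 0 [-8.0, 27.0, 82.0, 0.0, 71.0, 150.0]
y 1 (-0.02, 0, 0.09) 0 [-6.0, 34.0, 90.0, -0.0, 56.0, 151.0]
y 1 (0, 0, 0.04) 0 [-4.0, 37.0, 93.0, -0.0, 50.0, 153.0]
y 1 (0.02, 0, 0.05) 0 [-3.0, 36.0, 94.0, -0.0, 50.0, 155.0]
y -1 (-0.16, 0, 0.15) 0 [-17.0, 34.0, 77.0, -0.0, 69.0, -39.0]
y -1 (-0.16, 0, 0.004) 0 [-17.0, 44.0, 83.0, -0.0, 53.0, -39.0]
y -1 (-0.04, 0, 0.2) 0 [-8.0, 27.0, 82.0, -0.0, 71.0, -30.0]
y -1 (-0.02, 0, 0.09) 0 [-6.0, 34.0, 90.0, -0.0, 56.0, -29.0]
y -1 (0, 0, 0.04) 0 [-4.0, 37.0, 93.0, -0.0, 50.0, -27.0]
y -1 (0.02, 0, 0.05) 0 [-3.0, 36.0, 94.0, -0.0, 50.0, -25.0]
```

```bash
python3 - <<'E'
from geo import *
from bench import ctrl
import cv2
R=rot(0,'y',-1)
ctrl.goto(W(-.195,-.003,.26),R)
ctrl.command_gripper(.8)
ctrl.move_l(W(-.195,-.003,.03),vel=.15)
print(ctrl.current_contact_force())
ctrl.move_l(W(-.195,-.003,.004),vel=.04)
cv2.imwrite('pics/side1.png',ctrl.read_camera('side'));cv2.imwrite('pics/top1.png',ctrl.read_camera('top'))
print(ctrl.current_t(),tostop(ctrl.current_tool_pos()),ctrl.current_tool_pos(),ctrl.current_contact_force(),ctrl.current_grip_width())
E
```

```text
[0.00368919 0.66156407 0.84068442]
6.3 [-0.19513863 -0.00315739] [ 0.65686887 -0.16460645  0.0042807 ] [-0.12311529 -0.04199197  0.49377391] 0.7968524516624894
```

View pics/side1.png

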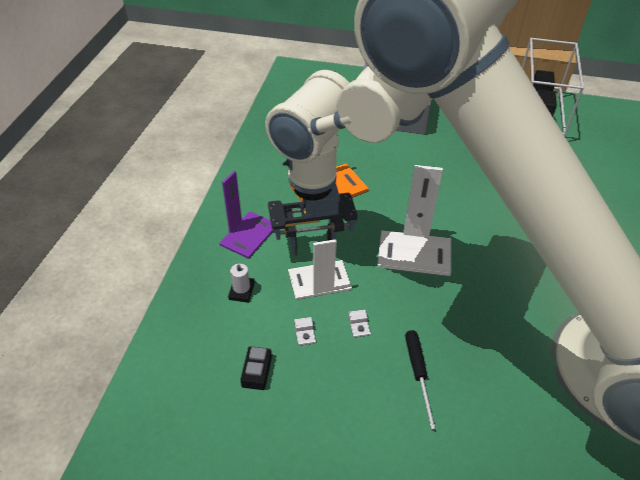

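Side view: the open fingers (≈295,245 and 332,235) stand behind the target bracket's foot (320,278). Everything else is untouched. Now I push.

```bash
python3 - <<'E'
from geo import *
from bench import ctrl
import cv2
def st(m): print(m,round(ctrl.current_t(),2),(tostop(ctrl.current_tool_pos())*1e3).round(1),(ctrl.current_tool_pos()[2]*1e3).round(1),np.round(ctrl.current_contact_force(),1))
print(ctrl.move_l(W(-.106,-.003,.004),vel=.05,contact_N=15)); st('a')
print(ctrl.move_l(W(-.088,-.003,.004),vel=.015,contact_N=8)); st('b')
ctrl.sleep(.3); st('c')
cv2.imwrite('pics/side2.png',ctrl.read_camera('side'));cv2.imwrite('pics/top2.png',ctrl.read_camera('top'))
a=cv2.imread('pics/side2.png')[225:355,225:385]
b=cv2.imread('pics/top2.png')[190:310,190:340]
cv2.imwrite('pics/c2.png',np.hstack([cv2.resize(a,(400,325)),cv2.resize(b,(400,325))]))
E
```

```text
False
a 8.23 [-106.1   -3. ] 4.0 [ 0.6 -0.9  1.6]
True
b 8.91 [-98.4  -3.1] 4.0 [ 1.4 -3.9  2. ]
c 9.21 [-98.4  -3.2] 3.9 [ 0.8 -3.6  2.1]
```

View pics/c2.png

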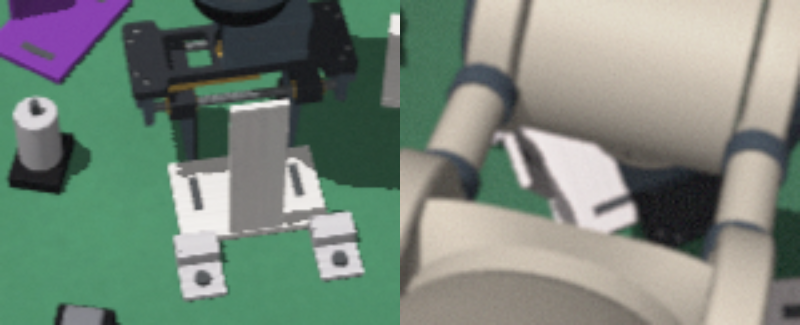

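```bash
cat >>geo.py <<'E'
def st(m):
    from bench import ctrl
    print(m,round(ctrl.current_t(),2),(tostop(ctrl.current_tool_pos())*1e3).round(1),(ctrl.current_tool_pos()[2]*1e3).round(1),np.round(ctrl.current_contact_force(),1),flush=True)
E
python3 - <<'E'
from geo import *
from bench import ctrl
import cv2
print(ctrl.move_l(W(-.090,-.003,.004),vel=.015,contact_N=15)); st('b')
ctrl.sleep(.3)
ctrl.move_l(W(-.101,-.003,.004),vel=.05); st('back')
s=ctrl.read_camera('side');cv2.imwrite('pics/side3.png',s)
cv2.imwrite('pics/c3.png',cv2.resize(s[225:355,225:385],(720,585),interpolation=cv2.INTER_CUBIC))
E
```

```text
True
b 9.61 [-98.3  -3.2] 3.9 [ 1.  -5.7  1.9]
back 10.16 [-100.7   -2.8] 3.7 [ 0.6 -0.7  0.3]
```

View pics/c3.png

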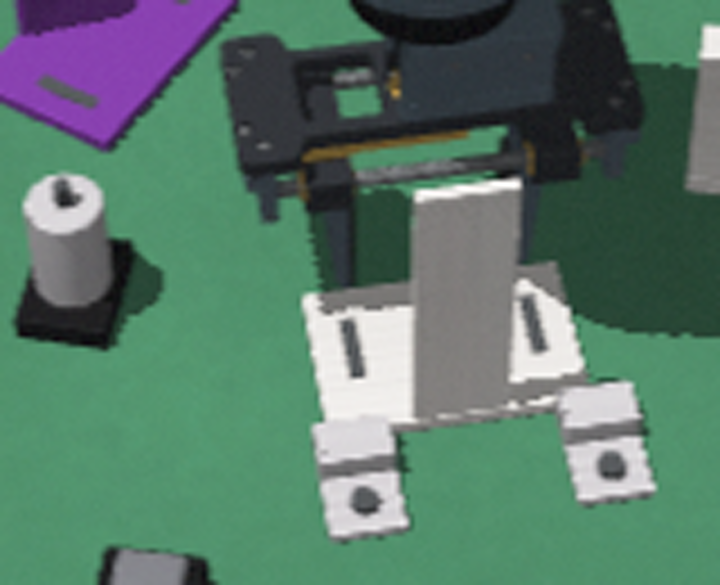

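```bash
python3 - <<'E'
from geo import *
C=cams()
S=lambda a:np.array(a)/4.5+225
k=1e-3
o=[('side',k*np.array([[0,-22,160],[0,22,160],[-80,-60,8],[-80,60,8],[0,-22,0],[0,22,0]]),S([[415,202],[520,188],[302,295],[558,264],[413,420],[510,411]]))]
v,r=fit(C,o,[.58,0,2]);print(v,r.round(1).tolist(),tostop(v)*1e3,np.degrees(v[2]-STOP[2]))
E
```

```text
[0.58446566 0.01558302 1.95247301] [[0.1, -0.9], [0.5, -0.6], [0.3, -1.0], [-0.3, -1.1], [-0.2, 2.2], [-0.3, 1.4]] [-0.95567552 -5.0146242 ] -0.5706236894498922
```

```bash
python3 - <<'E'
from geo import *
from bench import ctrl
C=cams()
for n,u,z in[('purple plate base',(347,138),.006),('purple plate top',(349,104),.16),('orange base L',(442,190),.0),('orange base R',(472,233),.0),('orange rear',(425,177),0),('or rear2',(388,208),0),('wh base',(376,345),0)]:
    p=unproj(C['top'],u,z); print(n,p.round(3),tostop(p).round(3))
def pose(th,al,D=.053,gap=0,px=0,r=None):
    c=np.array([-.006*np.cos(th)+.008*np.sin(th),.006*np.sin(th)+.008*np.cos(th)])
    c[0]+=px-.008*np.sin(th)   # pivot moves back against the lugs
    u=np.array([-np.cos(th),np.sin(th)]);w=np.array([np.sin(th),np.cos(th)])
    t=th+al; f=np.array([np.cos(al),np.sin(al)])
    if r is None: r=D*np.cos(t)
    tip=c+r*u+gap*w
    return tip+f*D/2
q0=None
for sg in(-1,1):
  for th in range(0,91,15):
    for tp in (37,45,55):
        al=np.radians(tp-th); x,z=pose(np.radians(th),al)
        q=ctrl.ik(W(x,-.005,z),rot(al,'x',sg)); print(sg,th,tp,np.round([x,z],3),None if q is None else np.round(q).tolist())
E
```

```text
purple plate base [ 0.832 -0.196  0.006] [-0.291 -0.153]
purple plate top [ 0.841 -0.182  0.16 ] [-0.281 -0.167]
orange base L [ 0.726 -0.398  0.   ] [-0.437  0.022]
orange base R [ 0.636 -0.459  0.   ] [-0.459  0.129]
orange rear [ 0.753 -0.362  0.   ] [-0.415 -0.017]
or rear2 [ 0.685 -0.283  0.   ] [-0.315  0.016]
wh base [ 0.407 -0.256  0.   ] [-0.184  0.263]
-1 0 37 [-0.027  0.024] [-22.0, 51.0, 75.0, 26.0, 82.0, 36.0]
-1 0 45 [-0.025  0.027] [-24.0, 55.0, 72.0, 29.0, 89.0, 34.0]
-1 0 55 [-0.021  0.03 ] [-26.0, 60.0, 67.0, 34.0, 98.0, 33.0]
-1 15 37 [-0.022  0.03 ] [-16.0, 44.0, 83.0, 18.0, 68.0, 42.0]
-1 15 45 [-0.019  0.032] [-19.0, 47.0, 79.0, 23.0, 75.0, 38.0]
-1 15 55 [-0.015  0.034] [-22.0, 51.0, 75.0, 28.0, 84.0, 35.0]
-1 30 37 [-0.016  0.034] [-9.0, 39.0, 89.0, 7.0, 55.0, 54.0]
-1 30 45 [-0.012  0.036] [-13.0, 41.0, 86.0, 14.0, 62.0, 47.0]
-1 30 55 [-0.008  0.036] [-16.0, 45.0, 83.0, 20.0, 70.0, 41.0]
-1 45 37 [-0.008  0.036] [-1.0, 37.0, 95.0, -10.0, 45.0, 74.0]
-1 45 45 [-0.004  0.036] [-5.0, 38.0, 93.0, -0.0, 50.0, 63.0]
-1 45 55 [0.    0.036] [-9.0, 40.0, 89.0, 10.0, 
[... 1177 characters left out ...]
5.0, -10.0, 45.0, -106.0]
1 45 45 [-0.004  0.036] [-5.0, 38.0, 93.0, -0.0, 50.0, -117.0]
1 45 55 [0.    0.036] [-9.0, 40.0, 89.0, 10.0, 57.0, -128.0]
1 60 37 [0.    0.035] [9.0, 39.0, 99.0, -34.0, 42.0, -78.0]
1 60 45 [0.004 0.035] [5.0, 38.0, 97.0, -21.0, 43.0, -92.0]
1 60 55 [0.008 0.033] [-1.0, 37.0, 95.0, -6.0, 46.0, -109.0]
1 75 37 [0.008 0.032] [18.0, 43.0, 100.0, -55.0, 48.0, -52.0]
1 75 45 [0.012 0.031] [14.0, 41.0, 100.0, -45.0, 44.0, -64.0]
1 75 55 [0.015 0.028] [9.0, 39.0, 99.0, -30.0, 42.0, -81.0]
1 90 37 [0.016 0.027] [26.0, 51.0, 100.0, -67.0, 60.0, -35.0]
1 90 45 [0.019 0.025] [23.0, 47.0, 100.0, -62.0, 53.0, -42.0]
1 90 55 [0.022 0.021] [18.0, 43.0, 100.0, -52.0, 47.0, -54.0]
```

```bash
cat >>geo.py <<'E'
D=.060; Y0=-.005
def pose(th,al,px=-.002,pz=0.,r=None,out=0.):
    """TCP (x,z) in stop frame for rear tip on foot at r, th bracket tilt, al tool tilt; out = clearance along tool axis"""
    c=np.array([-.006*np.cos(th)+.008*np.sin(th),.006*np.sin(th)+.008*np.cos(th)])
    c+=[px-.008*np.sin(th),pz]
    u=np.array([-np.cos(th),np.sin(th)]); t=th+al; f=np.array([np.cos(al),np.sin(al)])
    if r is None: r=D*np.cos(t)
    return c+r*u+f*D/2+out*np.array([-np.sin(al),np.cos(al)])
def SF(F):
    c,s=np.cos(STOP[2]),np.sin(STOP[2]); return np.array([c*F[0]+s*F[1],-s*F[0]+c*F[1],F[2]])
E
python3 - <<'E'
from geo import *
from bench import ctrl
import cv2
p=ctrl.current_tool_pos()
ctrl.move_l(W(-.125,-.003,.004),vel=.1)
ctrl.move_l(W(-.14,-.003,.24),vel=.2)
ctrl.command_gripper(.033/.091)
al=np.radians(43)
x,z=pose(0,al,out=.16); ctrl.goto(W(x,Y0,z),rot(al,'x',-1)); st('app')
x,z=pose(0,al,out=.025); ctrl.move_l(W(x,Y0,z),vel=.1,contact_N=8); st('near'); print(ctrl.current_grip_width()*91)
s=ctrl.read_camera('side');cv2.imwrite('pics/side4.png',s)
E
```

```text
app 13.95 [-139.    -5.3] 145.8 [0.4 0.9 0.5]
near 15.45 [-47.5  -5.2] 47.1 [-0.2 -0.1 -0.4]
32.6536519381574
```

View pics/side4.png

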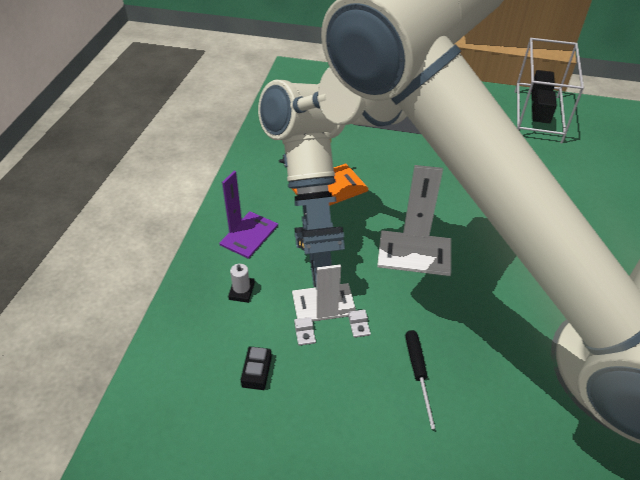

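The tilted gripper is behind the plate, whose top is at (328,268). The bracket is still against both lugs at (306,325) and (358,317). Next I feel for contact.

```bash
python3 - <<'E'
from geo import *
from bench import ctrl
import cv2
al=np.radians(43)
F0=ctrl.current_contact_force()
x,z=pose(0,al,out=-.006); t=ctrl.move_l(W(x,Y0,z),vel=.02,contact_N=3); st(t); print(SF(ctrl.current_contact_force()-F0), 'out', [ (tostop(ctrl.current_tool_pos())[0]-pose(0,al)[0])*1e3,(ctrl.current_tool_pos()[2]-pose(0,al)[1])*1e3])
s=ctrl.read_camera('side');cv2.imwrite('pics/side5.png',s)
cv2.imwrite('pics/c5.png',cv2.resize(s[225:355,225:385],(720,585),interpolation=cv2.INTER_CUBIC))
E
```

```text
False 17.2 [-26.   -5.1] 24.1 [-0.3  0.1 -0.4]
[ 0.06473806  0.80238001 -0.40586112] out [np.float64(3.9843352890876345), np.float64(-4.330197874796715)]
```

View pics/c5.png

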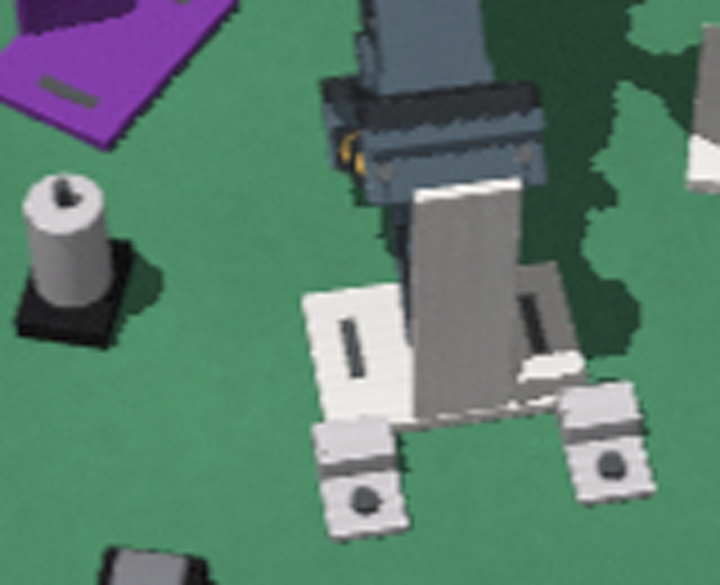

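```bash
python3 - <<'E'
from geo import *
from bench import ctrl
al=np.radians(43)
F0=ctrl.current_contact_force()
x,z=pose(0,al,out=-.020); t=ctrl.move_l(W(x,Y0,z),vel=.015,contact_N=3); st(t); print(SF(ctrl.current_contact_force()-F0), 'out', [ (tostop(ctrl.current_tool_pos())[0]-pose(0,al)[0])*1e3,(ctrl.current_tool_pos()[2]-pose(0,al)[1])*1e3])
E
```

```text
True 17.57 [-25.3  -5.1] 23.4 [-0.1 -1.8  6.7]
[-1.58484538 -0.17074725  6.78584869] out [np.float64(4.601284957876571), np.float64(-5.091360694869363)]
```

```bash
python3 - <<'E'
from geo import *
from bench import ctrl
al=np.radians(43)
x,z=pose(0,al,out=.02); ctrl.move_l(W(x,Y0,z),vel=.06)
ctrl.command_gripper(.048/.091); st('open'); print(ctrl.current_grip_width()*91)
F0=ctrl.current_contact_force()
x,z=pose(0,al,out=.004); ctrl.move_l(W(x,Y0,z),vel=.06,contact_N=4)
x,z=pose(0,al,out=-.006); t=ctrl.move_l(W(x,Y0,z),vel=.012,contact_N=3); st(t); print(SF(ctrl.current_contact_force()-F0), 'out', [ (tostop(ctrl.current_tool_pos())[0]-pose(0,al)[0])*1e3,(ctrl.current_tool_pos()[2]-pose(0,al)[1])*1e3])
E
```

```text
open 18.62 [-43.5  -5. ] 43.0 [ 0.2 -1.   0.3]
48.018530411073215
True 19.52 [-30.1  -5.1] 28.5 [ 0.3 -0.9  5.7]
[ 0.01819253 -0.16712111  5.41104595] out [np.float64(-0.18736587386368117), np.float64(0.03199049757278416)]
```

```bash
cat >>geo.py <<'E'
def sched(thd):
    # tool tilt relative to bracket and r
    tp=43+12*np.clip((thd-50)/35,0,1); al=np.radians(tp-thd)
    rV=D*np.cos(np.radians(tp)); r=rV if thd<=50 else max(rV,D*np.cos(np.radians(43)))
    return al,r
def run(a,b,step,vel,px=-.002,out=.001,fmax=20):
    from bench import ctrl
    for th in np.arange(a+step,b+1e-6,step):
        al,r=sched(th); x,z=pose(np.radians(th),al,px=px,r=r,out=out)
        ctrl.move_l(W(x,Y0,z),vel=vel,ori=rot(al,'x',-1))
        F=SF(ctrl.current_contact_force()); print(round(th,1),round(ctrl.current_t(),2),np.round(F,1),(tostop(ctrl.current_tool_pos())*1e3).round(1),(ctrl.current_tool_pos()[2]*1e3).round(1),flush=True)
        if np.linalg.norm(F)>fmax: print('STOP force'); return th
    return b
def snap(n,full=False):
    from bench import ctrl; import cv2
    s=ctrl.read_camera('side');cv2.imwrite(f'pics/{n}_f.png',s)
    cv2.imwrite(f'pics/{n}.png',cv2.resize(s[215:375,225:405],(720,585),interpolation=cv2.INTER_CUBIC))
E
python3 - <<'E'
from geo import *
run(0,15,3,.008)
snap('t15')
E
```

```text
3.0 19.99 [-2.8 -1.2  2.4] [-29.4  -5.2] 30.9
6.0 20.38 [-3.3 -0.6  2.4] [-28.1  -5.1] 32.2
9.0 20.75 [-2.  -0.4  1. ] [-26.8  -5. ] 33.4
12.0 21.12 [-2.2 -0.5  1.8] [-25.5  -5. ] 34.6
15.0 21.5 [-2.1  0.1  1.2] [-24.  -5.] 35.7
```

View pics/t15.png

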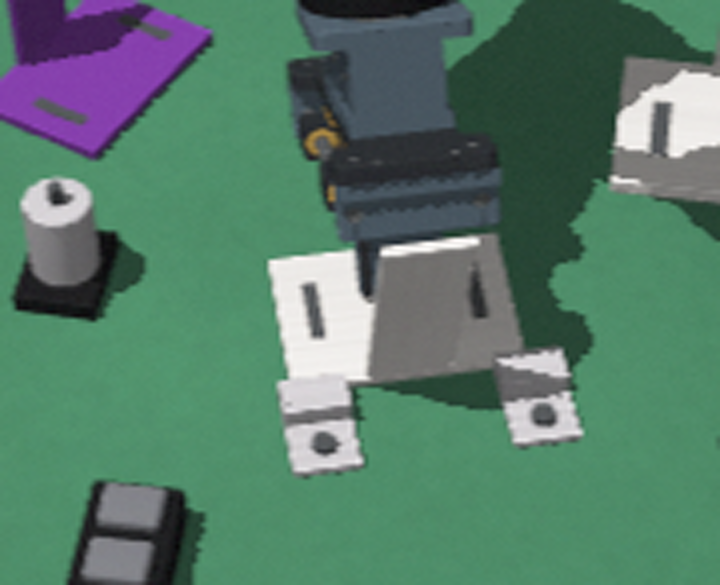

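The plate is leaning forward, with its top edge at about (425,245) in the crop. The foot's rear has risen, and contact forces are 2–3 N. I continue.

```bash
python3 - <<'E'
from geo import *
run(15,36,3,.009)
snap('t36')
E
```

```text
18.0 21.9 [-1.4 -0.7  1.6] [-22.5  -5. ] 36.7
21.0 22.25 [-0.8  0.1  2. ] [-20.9  -5. ] 37.6
24.0 22.6 [-0.7 -0.4  1.3] [-19.3  -5. ] 38.4
27.0 22.95 [-0.6  0.9  1. ] [-17.7  -5. ] 39.0
30.0 23.3 [-1.4  0.5  0.2] [-16.  -5.] 39.6
33.0 23.65 [-0.1  1.   0.4] [-14.2  -5. ] 40.1
36.0 24.0 [-0.3 -0.4  0.8] [-12.4  -5. ] 40.4
```

View pics/t36.png

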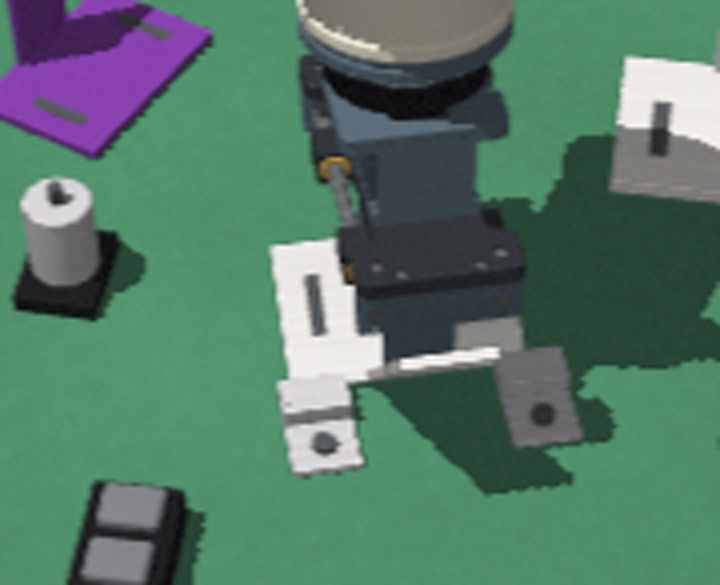

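The plate's top edge is now at about (450,358) in the crop, close to the 36° expected, with the front edge still at the lugs. Now through balance.

```bash
python3 - <<'E'
from geo import *
run(36,58,2,.007)
snap('t58')
E
```

```text
38.0 24.38 [-0.6  0.3  0.9] [-11.4  -5. ] 40.6
40.0 24.7 [ 0.  -0.5  1.6] [-10.1  -4.9] 40.8
42.0 25.02 [-1.2  1.   0.3] [-8.9 -5. ] 40.8
44.0 25.35 [-0.6  0.4  1. ] [-7.7 -5. ] 40.9
46.0 25.68 [-0.4  0.2  0.2] [-6.5 -5. ] 40.9
48.0 26.0 [-0.1  0.6  0.3] [-5.2 -5. ] 40.8
50.0 26.32 [0.7 0.7 0.6] [-4. -5.] 40.7
52.0 26.66 [ 1.  -0.5 -0.2] [-2.8 -5. ] 40.9
54.0 27.0 [0.4 0.  0.5] [-1.4 -5. ] 41.0
56.0 27.34 [ 0.2  0.  -0.2] [-0.1 -5. ] 41.1
58.0 27.68 [0.6 0.2 0.4] [ 1.2 -5. ] 41.1
```

View pics/t58.png

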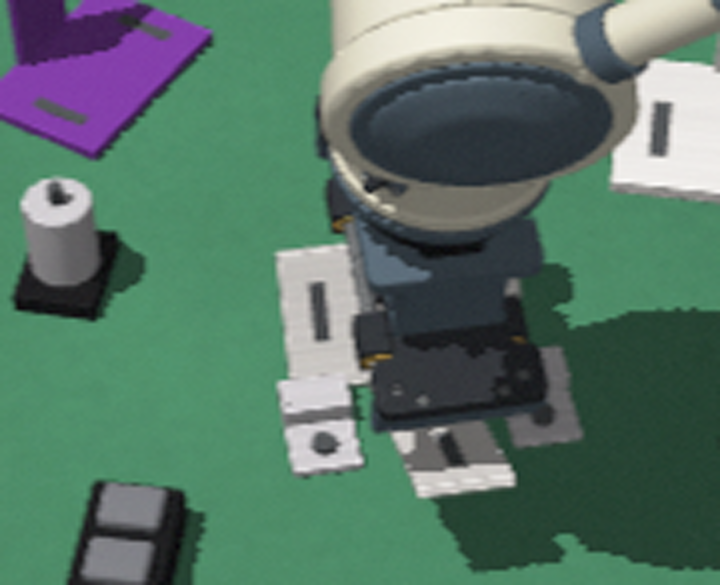

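```bash
python3 - <<'E'
from geo import *
C=cams()
for th in(50,54,58,62,66,70):
    t=np.radians(th); P=[W(-.002-.008*np.sin(t)+.16*np.sin(t),y,.16*np.cos(t)) for y in(-.027,.017)]
    print(th,((proj(C['side'],P)-[225,215])*[4,585/160]).round().tolist())
run(58,74,2,.007)
snap('t74')
E
```

```text
50 [[414.0, 455.0], [511.0, 442.0]]
54 [[416.0, 476.0], [513.0, 463.0]]
58 [[418.0, 497.0], [515.0, 484.0]]
62 [[420.0, 517.0], [517.0, 504.0]]
66 [[421.0, 537.0], [518.0, 523.0]]
70 [[422.0, 555.0], [518.0, 542.0]]
60.0 28.07 [ 1.2  0.9 -0.8] [ 2.6 -5. ] 41.1
62.0 28.43 [0.5 1.2 0.7] [ 4. -5.] 41.0
64.0 28.77 [ 1.3 -0.4  1.4] [ 5.3 -5. ] 40.9
66.0 29.12 [0.9 0.2 0.2] [ 6.7 -5. ] 40.7
68.0 29.48 [1.3 0.4 1.1] [ 8.1 -5. ] 40.5
70.0 29.84 [0.5 0.7 1. ] [ 9.6 -5. ] 40.2
72.0 30.2 [2.  0.1 1.2] [11. -5.] 39.9
74.0 30.56 [0.4 0.4 0.6] [12.4 -5. ] 39.4
```

View pics/t74.png

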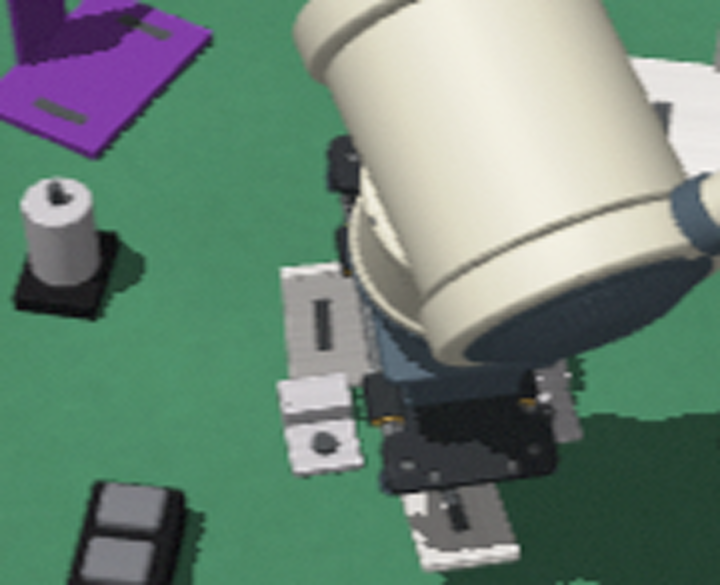

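The prediction at 58° matched exactly: (418,497) and (515,484). At 74° the plate's tip is at about (425,568), still held by the rear finger. I finish the lowering.

```bash
python3 - <<'E'
from geo import *
from bench import ctrl
run(74,94,2,.006)
snap('t94')
E
```

```text
76.0 31.01 [2.2 0.4 1. ] [13.9 -5. ] 39.0
78.0 31.41 [1.6 0.6 0.8] [15.3 -5. ] 38.5
80.0 31.82 [ 2.  -0.5  0.5] [16.7 -5. ] 37.9
82.0 32.23 [1.9 0.9 0.7] [18.1 -5. ] 37.2
84.0 32.63 [-0.8  0.2  0.2] [19.5 -5. ] 36.6
86.0 33.05 [-0.6 -0.6 -0.7] [20.9 -5. ] 35.6
88.0 33.48 [ 0.3 -0.4 -0.3] [22.1 -5. ] 34.6
90.0 33.9 [-0.1  0.1  0.3] [23.2 -5. ] 33.4
92.0 34.33 [-0.4  0.4  0.7] [24.4 -5. ] 32.2
94.0 34.75 [-0.1  0.6  0.7] [25.6 -5. ] 31.0
```

View pics/t94.png

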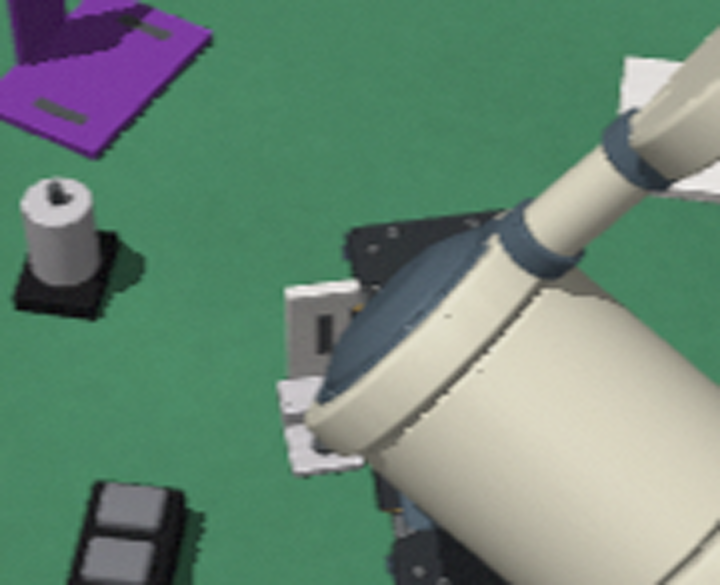

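```bash
python3 - <<'E'
from geo import *
from bench import ctrl
import cv2
p=ctrl.current_tool_pos(); R=ctrl.current_eef_rot()
ctrl.move_l(p-R[:,1]*.12,vel=.08,contact_N=8); st('r')
p=ctrl.current_tool_pos()
ctrl.move_l(p+[0,0,.12],vel=.15); st('up')
ctrl.movej([60,15,80,0,80,0]); st('away')
snap('end'); cv2.imwrite('pics/endtop.png',ctrl.read_camera('top'))
E
```

```text
r 36.45 [100.7  -4.8] 124.0 [ 0.8  0.1 -0.3]
up 37.4 [100.7  -4.4] 243.2 [-1.  -0.8 -0.3]
away 39.25 [594.6 135. ] 330.3 [ 0.3 -0.4  0.4]
```

View pics/end.png

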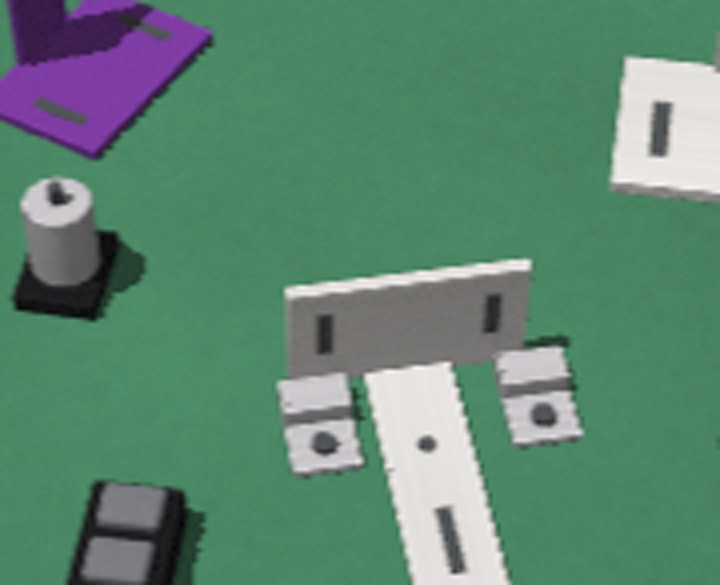

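View pics/endtop.png

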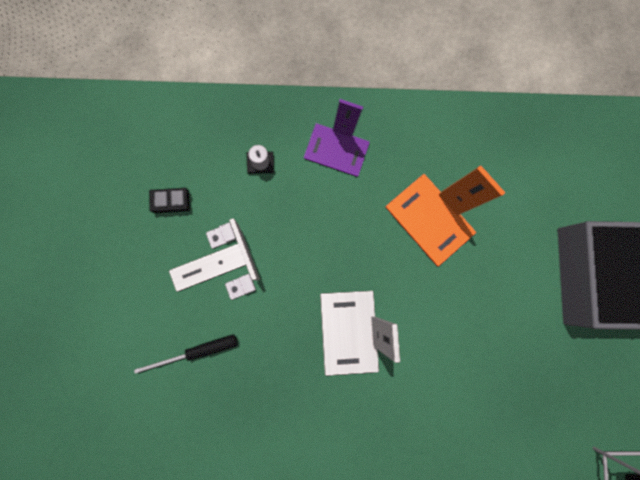

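```bash
python3 - <<'E'
from geo import *
C=cams(); k=1e-3
S=lambda a:np.array(a)*[1/4,160/585]+[225,215]
o=[('side',k*np.array([[0,-60,80],[0,60,80],[8,-60,80],[8,60,80]]),S([[285,289],[530,261],[288,298],[530,270]])),
('top',k*np.array([[160,-22,6],[160,22,6]]),np.array([[170,270],[177,290]]))]
v,r=fit(C,o,[.58,0,2]);print(r.round(1).tolist(),tostop(v)*1e3,np.degrees(v[2]-STOP[2]))
E
python3 -c "
from bench import ctrl
ctrl.sleep(.3); print(ctrl.current_t()); ctrl.sign_off()"
```

```text
[[-0.1, -1.1], [-0.4, -1.2], [-0.3, -0.3], [0.4, -0.5], [-1.3, -0.0], [-1.0, 0.8]] [-14.90028257  -5.12846409] -0.4417461759228723
39.65
the job is handed in; nothing more can be done
```

I slid the small white bracket up against both lugs with the open fingertips. I then tipped it forward, held between the two spread fingers, and lowered it flat past balance on the rear finger. The job was handed in at 39.7 s of the 61 s allowed; no verdict came back.

**Last checks**
- **Bracket:** the final pictures show it lying flat between the lugs, with the foot standing up against them. The fit put its origin at about x = -15 mm, y = -5 mm and yaw -0.4° in the stop frame, all inside the limits.
- **Other objects:** the switch, motor and screwdriver are at the same pixels as at the start.
- **Forces:** I saw at most about 7 N at the tool during the tipping. While the bracket was being seated on the lugs, the push was stopped at a 15 N change.

**What disagreed**
- **Origin position:** x = -15 mm differs from the -8 mm expected when touching the stop. That could be a small real gap, or error in the fit, which may be several millimetres out.
- **Finger size:** the fingertips were about 7 mm thinner each than I first assumed. I found this by touch and opened the fingers wider to correct it.
- **Touchdown:** the plate met the bench at a commanded tilt of about 84°, slightly earlier than I modelled.

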